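# Pile the lacquer panels for packing

## Task

Pile the lacquer panels for packing: lay the plain black panel lying on the table squarely on the dark red one that lies on the cork mat, then the picture panel from the drying box on top, picture upward, all edges flush; the bottom panel stays where it is. To get at the picture panel, slide the box's clear cover nearly all the way up by its red bar; friction holds it there, and it stays up at the end. Set the panels down gently, do not drop them, and do not shove or knock over the brush cup, the drink bottle or the pigment jar.

Things in the scene. Friction and masses are not known exactly. Their poses are not given: they have to be found in the camera images.
- base_c (a point): Bottom panel, plain dark red, lying on the fixed cork mat (105 x 190 x 6 mm, its top 6 mm above the table): lacquered board 60 mm (own x) by 160 mm (own y) by 15 mm thick (z), about 120 g; this point is its centre, 7.5 mm above its underside.
- plain_c (a point): Second panel, plain black, lying on the bare table: lacquered board 60 mm (own x) by 160 mm (own y) by 15 mm thick (z), about 120 g; this point is its centre, 7.5 mm above its underside.
- picture_c (a point): Picture panel, black with a row of six pearl, green and red figures on its upper face; it lies in the drying box on the floor, 6 mm above the table, roughly 80 mm in front of the box's middle, its length roughly across the box: lacquered board 60 mm (own x) by 160 mm (own y) by 15 mm thick (z), about 120 g; this point is its centre, 7.5 mm above its underside.
- dryer: Fixed plywood drying box, 330 mm deep (own x), 250 mm wide (own y); origin at the centre of its underside, own x points from its low front to its high back. Front wall 44 mm high, back 192 mm; walls 8 mm thick; the sloping top rises at 25 degrees from 50 mm at the front. The rear half has a fixed grey roof from 20 mm behind the middle backward; the front half is open under the sliding clear cover.
- cover_bar (a point): Centre of the red bar handle of the clear cover. The bar is 120 mm long (across the box, along the box's y), 14 mm thick (along the box's x) and 18 mm tall (9 mm either side of this point), with a free gap of about 37 mm below it at its middle, between two 12 mm posts at its ends; it can be pinched from above. Shut, it is 140 mm in front of the box's middle and 108 mm above the table. It moves with the cover and does not turn.
- cover (a joint): Slide of the clear cover (350 g) in m, 0 shut to 0.20 fully up. It moves along the slope, 25 degrees above the horizontal, upward towards the box's back (+x). Sliding it up takes about 5 N; friction holds it wherever it is left. Shut, its lower edge is above the front wall; fully up, that edge is 16 mm behind the box's middle, with the bar 25 mm or so further back.
- brushcup_c (a point): Bystander: black cup with three brushes standing in it, 80 mm wide, 185 mm tall with the brushes; this point is 50 mm above its foot.
- drink_c (a point): Bystander: violet drink bottle, 64 mm wide, 200 mm tall; this point is 100 mm above its foot.
- pigment_c (a point): Bystander: pigment jar, 54 mm wide, 70 mm tall; this point is 35 mm above its foot.
- plain: The second panel as a body; origin at the centre of its underside.
- picture: The picture panel as a body; origin at the centre of its underside.
Things that resemble listed ones, but are neither listed nor needed, are in the scene too. Leave any blue or orange look-alike of the plain alone. There is more than one size of the part that bears base_c; the job needs the larger.

How it is judged:
At the end, for the whole second after the job is handed in: Plain panel second, picture panel on top face up, both flat and at rest; each centre within 6 mm of the bottom panel's in length and width, turned under 0.07 rad, height within 5 mm; bottom panel moved under 20 mm; cover at least 0.14 m up (x of plain_c in the frame of base_c between -0.006 and 0.006 m and y of plain_c in the frame of base_c between -0.006 and 0.006 m and z of plain_c in the frame of base_c between 0.01 and 0.02 m and angle between the y axis of each of plain_c, picture_c and the y axis of base_c, either way round below 0.07 rad and angle between each of plain_c, picture_c's own z axis and vertical below 0.06 rad and linear speed of each of plain, picture below 0.02 m/s and x of picture_c in the frame of base_c between -0.006 and 0.006 m and y of picture_c in the frame of base_c between -0.006 and 0.006 m and z of picture_c in the frame of base_c between 0.025 and 0.035 m and distance of base_c from where it was at the start of the episode below 0.02 m and value of joint cover above 0.14 m); the robot touches nothing.
It fails at once if the plain panel is dropped (falls free of the fingers faster than 0.5 m/s, about 13 mm of fall) (contact force between the fingers and plain below 0.1 N and linear speed of plain above 0.5 m/s).
It fails at once if the picture panel is dropped (falls free of the fingers faster than 0.5 m/s, about 13 mm of fall) (contact force between the fingers and picture below 0.1 N and linear speed of picture above 0.5 m/s).
It fails at once if the brush cup, the drink bottle or the pigment jar is pushed more than 30 mm or tipped over (distance of any of brushcup_c, drink_c, pigment_c from where it was at the start of the episode above 0.03 m or angle between any of brushcup_c, drink_c, pigment_c's own z axis and vertical above 0.5 rad).
It also fails if it takes over 69 s, if anything falls off the work surface, if the arm or the gripper's body presses on something with over 40 N, if the wrist force passes 120 N, or if a joint passes its speed limit or range.

## Robot

A 7-joint arm with a two-finger parallel gripper is mounted at the origin on the work surface. World frame = base frame: x ahead of the robot, y to its left, z up, the work surface at z = 0. Lengths are in m, angles in rad, forces in N, time in s.
With the tool pointing down it reaches from about 0.4 to 0.875 m from the base axis. Payload 4.4 kg.
Tool frame: the origin (TCP) lies between the finger pads; the fingertips stand 14 mm ahead of it and the grasp point (between the pads) lies 5 mm behind it (robot.tips_ahead is the distance from the TCP to the fingertips, in m); z points along the fingers, y is the line along which they close (so a half turn about z gives the same grasp; the last joint's range is limited). The gripper opens to 85 mm and grips with 20 to 120 N. Pads are 22 mm wide; open, the fingers measure 114 mm over their backs; the gripper's body (76 mm by 85 mm) begins 54 mm behind the grasp point. The pads swing forward as they close: fully open they stand 13 mm farther back than shut.
Start: joints at [-1.317, 0.628, 0.038, 1.517, -0.027, 0.996, -0.02], TCP at [0.204, 0.617, 0.245] pointing down, gripper open.
Joint ranges: [-3.06, 3.06], [-0.37, 2.12], [-1.25, 1.32], [0.18, 2.47], [-1.1, 4.24], [0.23, 1.98], [-2.94, 2.94]. Speed limits (rad/s): [2.57, 2.57, 3.14, 3.14, 3.14, 3.14, 3.14].

## Interface

Orientations are given as a unit quaternion [x, y, z, w].
In Python, from plant import robot gives the robot as it stands.
- The arm moves only by the tool jog_arm, never from a script. Its argument "deltas" is a list of rows, each a list of 2 entries, a list of its own where there are three numbers: the shift along the tool's x, y, z in mm, then the turn, a rotation vector about the tool's x, y, z in rad. A call has 1 to 10 rows; each row is the pose to reach, as a shift and turn from the pose commanded when the call began, along the tool's axes at that moment; what a row does not reach only later rows make up. A row lasts 1/10 s, in which the tool goes at most 50 mm and 8.59 degrees, less where a joint would pass 70% of its speed; a pose out of reach is approached as far as the arm can. A call with a gripper value outside its range is refused whole. "fingers" is the opening, from 0 (shut) to 1 (fully open), set as the call begins (left out, the last holds). The fingers move at their own pace and stop on an object; "newtons" is the grip in N (left out, the last holds). Time passes only in rows, so rows that repeat a pose let the fingers close. It gives the time, the measured TCP pose, the force, the opening and the grip force at its end, in the units of the state.
- robot.sense(): the state, without advancing time (a new reading comes with each control period).
- robot.snapshot(name): name is "scene" or "top" or "wrist"; returns a dict with "img" (400x640x3 uint8, red, green, blue), "K" (3x3 intrinsics, pixels), "k1" (the pictures are not rectified: a ray, as slopes to the right and down, at radius r is drawn at 1 + k1 r^2 times it, then the intrinsics apply), "cam_to_world" (4x4, takes a point from camera to world coordinates); the wrist camera has in their place "tool_from_camera" (4x4, takes a point from camera to tool coordinates, whose origin is the TCP and whose axes are the flange's). Camera axes: x right, y down, z forward; pixel columns grow to the right and rows downward; lengths in m; the calibration is good to about 2 mm. A picture is of the moment at which its call begins: read the wrist's pose just before it. There is no depth.
- robot.job_done(): hands the job in; it is judged then, once.
Trained networks look in a picture, given as the dict that the camera call returned (one of the last four; its "shot" number tells which), for a name from the list of things; names that differ only in an ending like _2 or _b are one class to them, and where a whole thing is asked for, a point or a joint stands for the part that bears it (a point fixed in the world has none). Each returns a list of dicts, best first, with "score" (0 to 1); they miss things now and then, are a little off and sometimes report something else, mostly with a low value. They report only what shows in the picture. A call takes as long as a camera call. They do not tell look-alikes from the thing itself.
- robot.masks_of(picture, query): "mask" (400x640 bool, what is visible of it) and "at" ([row, column] in pixels, amid what is visible of it).
- robot.tip_of(picture, query): "at" ([row, column] in pixels: a listed point, or the origin of a listed thing).
The state is a dict: "t": time; "joint_positions": joint angles; "qvel": joint speeds; "tau": joint torques, N m; "ee_pos": TCP position; "orientation": TCP orientation; "contact_force": force on the tool from outside, world axes, zero at the start; "moment": the same for the moment, N m; "gripper_width": finger opening in m; "finger_force": force on a finger pad.
Only numpy, scipy, OpenCV 4.12 (cv2) and the standard library are available. Lean on these libraries where they do the work, as an engineer would, in place of code of your own. Each camera call takes 0.05 s, during which the arm holds its last target. There are 200 camera calls.

## Working session

There is one attempt and no reset: what is moved stays moved. The work goes in short steps, Python scripts to look and compute and a tool call to move; the robot and the scene stay as the last step left them, time stands still between calls to the robot, and variables do not carry over. Pictures are saved under pics/ and viewed, at most 10 in all, crops included, and the job is handed in when it is done.

Besides the shell and the picture viewer there is one more tool, called after "Emit:" as name(argument=value, ...) on one line, values as JSON. jog_arm: Moves the arm, as the interface text tells. Its arguments: {"type":"object","properties":{"deltas":{"type":"array"},"fingers":{"type":"number"},"newtons":{"type":"number"}},"required":["deltas"]}

```bash
mkdir -p pics; ls; cat > h.py <<'E'
import numpy as np, cv2
from scipy.spatial.transform import Rotation as R
from plant import robot
def snap(n):
    s=robot.sense(); p=robot.snapshot(n)
    if n=="wrist":
        T=np.eye(4);T[:3,:3]=R.from_quat(s["orientation"]).as_matrix();T[:3,3]=s["ee_pos"]
        p["cam_to_world"]=T@np.array(p["tool_from_camera"])
    return p
def ray(p,rc):
    K=np.array(p["K"]);k=p["k1"];d=np.array([(rc[1]-K[0,2])/K[0,0],(rc[0]-K[1,2])/K[1,1]])
    u=d.copy()
    for _ in range(30): u=d/(1+k*(u@u))
    M=np.array(p["cam_to_world"]);return M[:3,3],M[:3,:3]@np.array([u[0],u[1],1])
def at_z(p,rc,z):
    o,v=ray(p,rc);return o+v*(z-o[2])/v[2]
def save(p,f,crop=None,s=1):
    i=p["img"][:,:,::-1]
    if crop: i=i[crop[0]:crop[1],crop[2]:crop[3]]
    cv2.imwrite(f,cv2.resize(i,None,fx=s,fy=s))
def rect(p,m,z):
    c,_=cv2.findContours(m.astype(np.uint8),cv2.RETR_EXTERNAL,cv2.CHAIN_APPROX_NONE)
    c=max(c,key=cv2.contourArea)[:,0]
    w=np.array([at_z(p,(y,x),z)[:2]*1000 for x,y in c],np.float32)
    return cv2.minAreaRect(w)
E
python3 - <<'E'
from h import *
print(robot.sense())
names=dict(base_c=.021,plain_c=.015,picture_c=.021,dryer=0,cover_bar=.108,brushcup_c=.05,drink_c=.1,pigment_c=.035)
for n in("scene","top"):
    p=snap(n);save(p,f"pics/{n}.png")
    for k,z in names.items():
        for d in robot.tip_of(p,k)[:4]: print(n,k,round(d["score"],2),np.round(d["at"]),np.round(at_z(p,d["at"],z),3))
E
```

```text
pics
{'t': 0.0, 'joint_positions': array([-1.31680405,  0.62934324,  0.03842708,  1.51834007, -0.02698719,
        0.99632145, -0.02001958]), 'qvel': array([ 0.00069601,  0.00042277,  0.00091877,  0.00105517, -0.00081822,
       -0.00177661, -0.00023235]), 'tau': array([-2.64163864e-04, -5.63391387e+01,  1.22548152e+00, -1.93461621e+01,
        1.07882550e-02,  1.03398485e-02, -1.63578676e-05]), 'ee_pos': array([0.20412116, 0.61649522, 0.24439961]), 'orientation': array([ 1.59215570e-01,  9.87243387e-01, -9.37190445e-04, -1.37724429e-04]), 'contact_force': array([0.10070417, 0.03678404, 0.84491285]), 'moment': array([-0.08149863,  0.0082809 , -0.00463143]), 'finger_force': 0.0, 'gripper_width': 0.08539348878303958}
scene base_c 0.96 [276. 418.] [0.269 0.265 0.021]
scene base_c 0.9 [207. 310.] [ 0.508 -0.065  0.021]
scene plain_c 0.81 [166. 302.] [ 0.494 -0.295  0.015]
scene plain_c 0.81 [161. 384.] [ 0.185 -0.267  0.015]
scene plain_c 0.76 [138. 342.] [ 0.299 -0.454  0.015]
scene plain_c 0.75 [170. 300.] [ 0.506 -0.278  0.015]
scene picture_c 0.72 [284. 325.] [0.526 0.239 0.021]
scene picture_c 0.48 [284. 322.] [0.533 0.237 0.021]
scene dryer 0.65 [316. 321.] [0.555 0.319 0.   ]
scene cover_bar 0.91 [243. 329.] [0.501 0.173 0.108]
scene brushcup_c 0.95 [167. 236.] [ 0.733 -0.291  0.05 ]
scene drink_c 0.79 [184. 237.] [ 0.732 -0.133  0.1  ]
scene pigment_c 0.67 [317. 320.] [0.561 0.344 0.035]
scene pigment_c 0.59 [251. 268.] [0.665 0.103 0.035]
top base_c 0.98 [196. 310.] [ 0.491 -0.061  0.021]
top plain_c 0.97 [298. 393.] [ 0.162 -0.306  0.015]
top plain_c 0.93 [194. 383.] [ 0.492 -0.295  0.015]
top plain_c 0.93 [299. 394.] [ 0.161 -0.31   0.015]
top plain_c 0.9 [192. 387.] [ 0.496 -0.306  0.015]
top cover_bar 0.59 [189. 228.] [0.502 0.184 0.108]
top brushcup_c 0.88 [118. 379.] [ 0.734 -0.289  0.05 ]
top drink_c 0.78 [113. 333.] [ 0.733 -0.136  0.1  ]
top pigment_c 0.85 [146. 260.] [0.652 0.097 0.035]
```

View pics/scene.png

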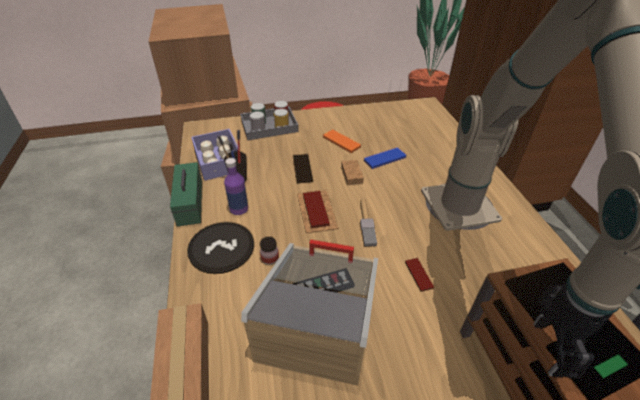

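View pics/top.png

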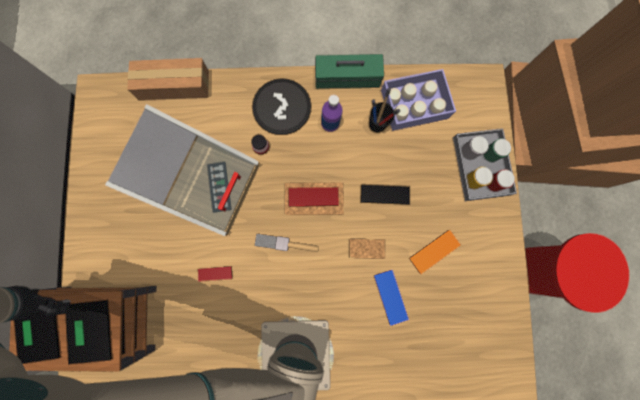

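The scene shows the box (col 315, row 310), its red bar at (329,243) and the picture panel inside. The top view shows the base panel at (313,197), the black panel at (385,194), and the jar at (260,144). Next I measure the outlines.

```bash
python3 - <<'E'
from h import *
p=snap("top")
for k,z in dict(base_c=.021,plain_c=.015,picture_c=.021,cover_bar=.117).items():
    for d in robot.masks_of(p,k)[:3]: print(k,round(d["score"],2),np.round(d["at"]),rect(p,d["mask"],z))
# box corners: top edges, picked by eye (col,row)
for n,(c,r),z in [("frontL",(259,164),.05),("frontR",(226,234),.05),("backL",(148,107),.192),("backR",(107,184),.192)]:
    print(n,np.round(at_z(p,(r,c),z),3))
E
```

```text
base_c 0.93 [196. 311.] ((488.8658142089844, -71.67477416992188), (159.46766662597656, 64.48155212402344), 88.5280990600586)
base_c 0.84 [274. 214.] ((252.6126251220703, 245.021728515625), (39.47274398803711, 102.0672607421875), 3.9538471698760986)
plain_c 0.81 [251. 436.] ((302.7475280761719, -447.52984619140625), (62.135440826416016, 161.0758056640625), 32.489479064941406)
plain_c 0.58 [195. 385.] ((491.36810302734375, -299.9648132324219), (155.498291015625, 62.39408493041992), 86.28703308105469)
plain_c 0.58 [299. 390.] ((164.99273681640625, -300.5791931152344), (163.50067138671875, 64.08824157714844), 16.68119239807129)
cover_bar 0.59 [182. 209.] ((521.9080810546875, 236.0095672607422), (194.22695922851562, 227.88279724121094), 65.35050964355469)
frontL [0.591 0.099 0.05 ]
frontR [0.373 0.202 0.05 ]
backL [0.733 0.403 0.192]
backR [0.51  0.51  0.192]
```

```bash
cat >> h.py <<'E'
def go(x,y,z,yaw):
    """print tool-frame shift (mm) & turn to put TCP at x,y,z pointing down, tool y at yaw deg (mod 180)"""
    s=robot.sense();M=R.from_quat(s["orientation"]).as_matrix()
    sh=M.T@(np.array([x,y,z])-s["ee_pos"])*1000
    best=None
    for k in(0,180):
        a=np.radians(yaw+k);Y=np.array([np.cos(a),np.sin(a),0]);Z=np.array([0,0,-1.])
        G=np.column_stack([np.cross(Y,Z),Y,Z]);v=R.from_matrix(M.T@G).as_rotvec()
        if best is None or np.linalg.norm(v)<np.linalg.norm(best):best=v
    print("shift",np.round(sh,1),"turn",np.round(best,3),"ee",np.round(s["ee_pos"],4),"j7",round(s["joint_positions"][6],2),"t",round(s["t"],2),"F",np.round(s["contact_force"],1),"w",round(s["gripper_width"],4))
E
python3 -c "
from h import *
print(robot.tips_ahead);go(.498,.178,.27,65.5);print(snap('wrist')['tool_from_camera'])"
```

```text
0.014
shift [-416.8 -324.5  -24.7] turn [ 0.    -0.     0.108] ee [0.2043 0.6171 0.2453] j7 -0.02 t 1.15 F [0.8 0.3 0.7] w 0.0855
[[ 2.72208720e-04 -9.44459670e-01 -3.28627232e-01  8.46056750e-02]
 [ 9.99999684e-01  5.02712180e-04 -6.16451486e-04  7.90602155e-04]
 [ 7.47418479e-04 -3.28626960e-01  9.44459508e-01 -1.27661154e-01]
 [ 0.00000000e+00  0.00000000e+00  0.00000000e+00  1.00000000e+00]]
```

Emit:
jog_arm(deltas=[[[0,0,-40],[0,0,0]],[[-40,-32,-50],[0,0,0.02]],[[-78,-61,-60],[0,0,0.04]],[[-116,-90,-60],[0,0,0.06]],[[-154,-120,-60],[0,0,0.08]],[[-192,-150,-60],[0,0,0.1]],[[-230,-180,-60],[0,0,0.108]],[[-268,-209,-60],[0,0,0.108]],[[-306,-239,-55],[0,0,0.108]],[[-344,-268,-50],[0,0,0.108]]], fingers=0.5)

```text
t: 2.2
ee_pos: [0.4476, 0.2528, 0.2957]
orientation: [0.212, 0.977, 0.0, 0.0]
contact_force: [0.5, -0.2, 0.5]
gripper_width: 0.0425
finger_force: 0.0
```

```bash
python3 -c "
from h import *
go(.498,.178,.25,65.5)"
```

```text
shift [-76.9 -47.2  45.6] turn [ 0.001  0.001 -0.   ] ee [0.4476 0.2528 0.2957] j7 0.64 t 2.2 F [ 0.5 -0.2  0.5] w 0.0425
```

Emit:
jog_arm(deltas=[[[-38,-24,15],[0,0,0]],[[-77,-47,25],[0,0,0]],[[-77,-47,25],[0,0,0]],[[-77,-47,25],[0,0,0]]])

```text
t: 2.6
ee_pos: [0.4976, 0.1786, 0.2701]
orientation: [0.214, 0.977, -0.0, -0.0]
contact_force: [-0.1, 0.8, 0.7]
gripper_width: 0.0428
finger_force: 0.0
```

```bash
python3 - <<'E'
from h import *
p=snap("wrist");save(p,"pics/w1.png")
for k,z in dict(cover_bar=.108,picture_c=.021).items():
    for d in robot.tip_of(p,k)[:2]: print(k,round(d["score"],2),np.round(d["at"]),np.round(at_z(p,d["at"],z),4))
h=cv2.cvtColor(p["img"],cv2.COLOR_RGB2HSV);m=((h[...,0]<8)|(h[...,0]>172))&(h[...,1]>150)&(h[...,2]>90)
n,l,st,c=cv2.connectedComponentsWithStats(m.astype(np.uint8));i=1+np.argmax(st[1:,4]);print(st[i],rect(p,l==i,.117))
for d in robot.masks_of(p,"picture_c")[:1]: print(rect(p,d["mask"],.021))
E
```

```text
cover_bar 0.79 [187. 323.] [0.498 0.183 0.108]
[ 110  196  112   72 3906] ((471.08447265625, 5.705394744873047), (118.13721466064453, 43.812740325927734), 89.33529663085938)
```

View pics/w1.png

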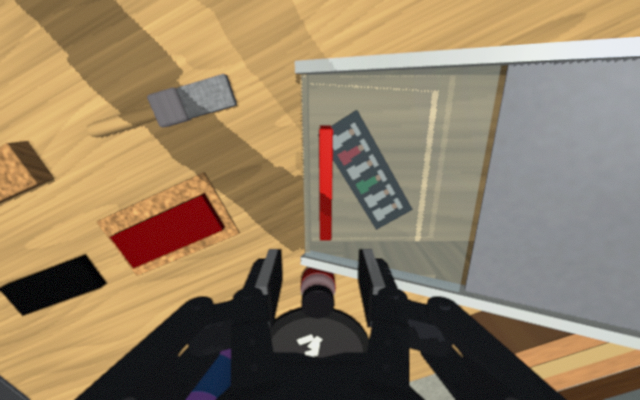

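The wrist view shows the bar vertical at (326,183), so the yaw is right. The picture panel sits turned about 25° from (345,115) to (400,220).

```bash
python3 - <<'E'
from h import *
p=snap("wrist")
h=cv2.cvtColor(p["img"],cv2.COLOR_RGB2HSV);m=((h[...,0]<8)|(h[...,0]>172))&(h[...,1]>150)&(h[...,2]>90)
m[:, :300]=0;m[:,338:]=0;m[:110]=0;m[242:]=0
r=rect(p,m,.117);print(r)
go(r[0][0]/1000,r[0][1]/1000,.104,65.5)
E
```

```text
((496.2003173828125, 186.48219299316406), (12.959896087646484, 120.70916748046875), 65.48263549804688)
shift [  2.5   4.3 166.6] turn [ 0.001 -0.     0.003] ee [0.4966 0.1814 0.2706] j7 0.82 t 2.85 F [ 0.5  0.3 -0.3] w 0.0428
```

Emit:
jog_arm(deltas=[[[2,4,45],[0,0,0]],[[2,5,90],[0,0,0]],[[2,5,130],[0,0,0]],[[2,5,155],[0,0,0]],[[2,5,164],[0,0,0]],[[2,5,165],[0,0,0]],[[2,5,165],[0,0,0]]])

```text
t: 3.55
ee_pos: [0.4981, 0.1858, 0.1063]
orientation: [0.212, 0.977, 0.001, 0.001]
contact_force: [0.6, -0.4, 0.5]
gripper_width: 0.0427
finger_force: 0.0
```

Emit:
jog_arm(deltas=[[[0,0,0],[0,0,0]],[[0,0,0],[0,0,0]],[[0,0,0],[0,0,0]],[[0,0,0],[0,0,0]],[[0,0,0],[0,0,0]]], fingers=0, newtons=40)

```text
t: 4.05
ee_pos: [0.498, 0.185, 0.1066]
orientation: [0.212, 0.977, 0.0, 0.001]
contact_force: [-1.3, -0.2, 7.0]
gripper_width: 0.0128
finger_force: 41.2
```

Emit:
jog_arm(deltas=[[[0,9,-4],[0,0,0]],[[0,26,-12],[0,0,0]],[[0,45,-21],[0,0,0]],[[0,65,-30],[0,0,0]],[[0,86,-40],[0,0,0]],[[0,107,-50],[0,0,0]],[[0,128,-60],[0,0,0]],[[0,148,-69],[0,0,0]],[[0,162,-75],[0,0,0]],[[0,170,-79],[0,0,0]]])

```text
t: 5.05
ee_pos: [0.5681, 0.3386, 0.1854]
orientation: [0.212, 0.977, -0.002, -0.0]
contact_force: [-2.0, -5.6, 1.9]
gripper_width: 0.0134
finger_force: 41.4
```

Emit:
jog_arm(deltas=[[[0,0,0],[0,0,0]],[[0,0,0],[0,0,0]],[[0,0,0],[0,0,0]],[[0,0,0],[0,0,0]]], fingers=0.5)

```text
t: 5.45
ee_pos: [0.5677, 0.3397, 0.1841]
orientation: [0.212, 0.977, -0.0, -0.0]
contact_force: [-0.3, -0.4, -0.1]
gripper_width: 0.0426
finger_force: 0.0
```

Emit:
jog_arm(deltas=[[[0,0,-30],[0,0,0]],[[0,0,-70],[0,0,0]],[[0,0,-80],[0,0,0]]])

```text
t: 5.75
ee_pos: [0.5701, 0.3407, 0.2688]
orientation: [0.212, 0.977, 0.003, 0.003]
contact_force: [1.0, 0.2, -0.1]
gripper_width: 0.0426
finger_force: 0.0
```

```bash
python3 - <<'E'
from h import *
go(.49,-.12,.30,-3)
E
```

```text
shift [-118.6 -452.2  -33.5] turn [ 0.008 -0.     1.195] ee [0.5701 0.3407 0.2688] j7 0.66 t 5.75 F [ 1.   0.2 -0.1] w 0.0426
```

Emit:
jog_arm(deltas=[[[-12,-46,-15],[0,0,0.12]],[[-24,-92,-30],[0,0,0.24]],[[-36,-138,-33],[0,0,0.36]],[[-48,-184,-33],[0,0,0.48]],[[-60,-230,-33],[0,0,0.6]],[[-72,-276,-33],[0,0,0.72]],[[-84,-320,-33],[0,0,0.84]],[[-96,-366,-33],[0,0,0.96]],[[-108,-410,-33],[0,0,1.08]],[[-118,-452,-33],[0,0,1.195]]], fingers=1)

```text
t: 6.75
ee_pos: [0.487, -0.1224, 0.2973]
orientation: [0.727, 0.687, 0.0, 0.0]
contact_force: [1.4, -0.3, 0.8]
gripper_width: 0.086
finger_force: 0.0
```

Emit:
jog_arm(deltas=[[[0,0,0],[0,0,0]],[[0,0,0],[0,0,0]],[[0,0,0],[0,0,0]]])

```text
t: 7.05
ee_pos: [0.488, -0.1189, 0.297]
orientation: [0.724, 0.689, 0.0, -0.001]
contact_force: [0.5, 0.6, -0.4]
gripper_width: 0.0857
finger_force: 0.0
```

```bash
python3 - <<'E'
from h import *
p=snap("wrist");save(p,"pics/w2.png")
s=robot.sense();print(np.round(s["ee_pos"],4))
for k,z in dict(base_c=.021,plain_c=.015).items():
    for d in robot.masks_of(p,k)[:2]: print(k,round(d["score"],2),np.round(d["at"]),rect(p,d["mask"],z))
go(.49,-.3,.15,-3)
E
```

```text
[ 0.4881 -0.1186  0.297 ]
base_c 0.78 [121. 317.] ((489.06903076171875, -66.93807220458984), (159.60214233398438, 62.09244918823242), 89.49239349365234)
plain_c 0.95 [264. 328.] ((492.8174743652344, -296.2449951171875), (165.69387817382812, 59.09130859375), 86.52413940429688)
plain_c 0.75 [278. 144.] ((171.91845703125, -297.1068115234375), (173.92709350585938, 66.32148742675781), 16.08415985107422)
shift [-181.    10.8  147. ] turn [-0.    -0.001  0.003] ee [ 0.4881 -0.1188  0.2971] j7 0.41 t 7.2 F [ 0.6  0.2 -0.2] w 0.0854
```

View pics/w2.png

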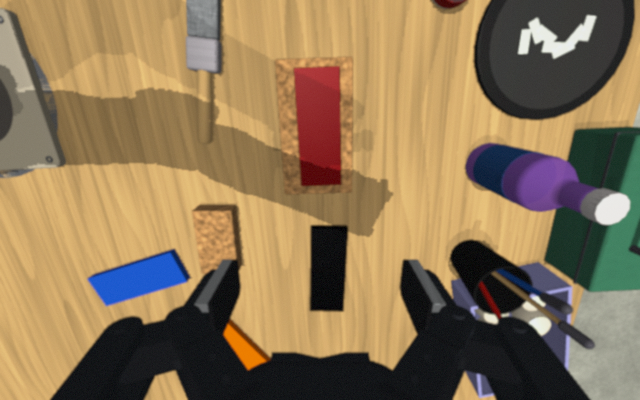

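The picture shows the base at (320,125) on its mat and the plain panel at (328,268), between the finger lines. The cup and bottle stand well to the right.

Emit:
jog_arm(deltas=[[[-45,3,30],[0,0,0]],[[-90,7,60],[0,0,0]],[[-135,10,95],[0,0,0.01]],[[-170,13,125],[0,0,0.01]],[[-180,13,147],[0,0,0.01]],[[-180,13,147],[0,0,0.01]],[[-180,13,147],[0,0,0.01]]])

```text
t: 7.9
ee_pos: [0.4915, -0.2997, 0.1498]
orientation: [0.728, 0.685, 0.0, -0.001]
contact_force: [0.0, 0.2, 0.2]
gripper_width: 0.0856
finger_force: 0.0
```

```bash
cat >> h.py <<'E'
def meas(p,rc,z):
    """subpixel-ish panel rectangle from mask; also per-side edges"""
    return rect(p,rc,z)
E
python3 - <<'E'
from h import *
p=snap("wrist");save(p,"pics/w3.png")
for k,z in dict(plain_c=.015).items():
    for d in robot.masks_of(p,k)[:2]: print(k,round(d["score"],2),np.round(d["at"]),rect(p,d["mask"],z), rect(p,d["mask"],0))
    for d in robot.tip_of(p,k)[:2]: print(k,round(d["score"],2),np.round(d["at"]),at_z(p,d["at"],.0075))
go(.493,-.299,.015,-3.5)
E
```

```text
plain_c 0.89 [200.  44.] ((202.64283752441406, -290.2015380859375), (116.15425109863281, 62.165733337402344), 15.263559341430664) ((185.80030822753906, -294.526123046875), (122.78950500488281, 65.71691131591797), 15.263567924499512)
plain_c 0.78 [185. 321.] ((492.2326354980469, -298.40765380859375), (160.06646728515625, 61.51405715942383), 85.91973114013672) ((491.9327087402344, -303.2010498046875), (169.21017456054688, 65.02799987792969), 85.91972351074219)
plain_c 0.97 [212.  12.] [ 0.17439651 -0.29918888  0.0075    ]
plain_c 0.93 [319. 168.] [ 0.3037659  -0.44271234  0.0075    ]
shift [  0.3  -0.2 136.6] turn [ 0.002 -0.     0.002] ee [ 0.4929 -0.2993  0.1516] j7 0.83 t 8.05 F [ 0.4 -0.7  0. ] w 0.0852
```

View pics/w3.png

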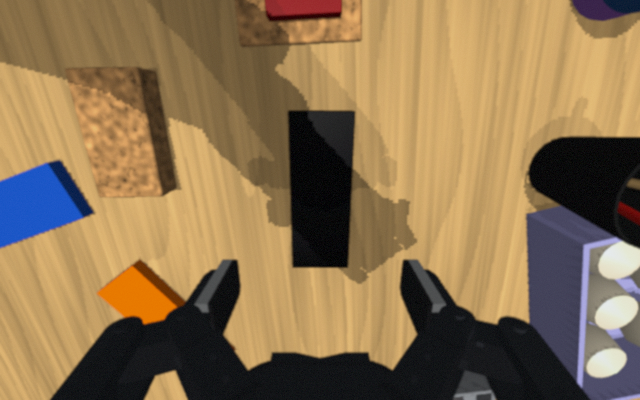

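The panel lies at (320,190), central between the fingers, and its length reads 160 mm as it should. I descend now.

Emit:
jog_arm(deltas=[[[0,0,40],[0,0,0.01]],[[0,0,80],[0,0,0.01]],[[0,0,110],[0,0,0.01]],[[0,0,126],[0,0,0.01]],[[0,0,132],[0,0,0.01]],[[0,0,133],[0,0,0.01]],[[0,0,133],[0,0,0.01]]])

```text
t: 8.75
ee_pos: [0.4924, -0.3013, 0.0187]
orientation: [0.732, 0.681, 0.0, 0.001]
contact_force: [-0.2, -0.4, -0.1]
gripper_width: 0.0852
finger_force: 0.0
```

Emit:
jog_arm(deltas=[[[0,0,0],[0,0,0]],[[0,0,0],[0,0,0]],[[0,0,0],[0,0,0]],[[0,0,0],[0,0,0]]], fingers=0.3, newtons=25)

```text
t: 9.15
ee_pos: [0.492, -0.3011, 0.0185]
orientation: [0.732, 0.681, 0.0, 0.001]
contact_force: [-1.1, 0.5, 5.5]
gripper_width: 0.059
finger_force: 26.2
```

Emit:
jog_arm(deltas=[[[0,0,0],[0,0,0]],[[0,0,-20],[0,0,0]],[[0,0,-50],[0,0,0]],[[0,0,-80],[0,0,0]],[[0,0,-80],[0,0,0]],[[0,0,-80],[0,0,0]]], newtons=40)

```text
t: 9.75
ee_pos: [0.4918, -0.3007, 0.098]
orientation: [0.732, 0.681, 0.0, 0.001]
contact_force: [-0.5, 0.1, -1.7]
gripper_width: 0.0582
finger_force: 44.5
```

```bash
python3 - <<'E'
from h import *
go(.489,-.0696,.098,-.7)
E
```

```text
shift [ 2.303e+02 -1.940e+01 -1.000e-01] turn [ 0.001  0.    -0.059] ee [ 0.4918 -0.3007  0.098 ] j7 0.86 t 9.75 F [-0.5  0.1 -1.7] w 0.0582
```

Emit:
jog_arm(deltas=[[[25,-2,0],[0,0,0]],[[65,-5,0],[0,0,-0.01]],[[110,-9,0],[0,0,-0.03]],[[155,-13,0],[0,0,-0.045]],[[195,-16,0],[0,0,-0.059]],[[220,-18,0],[0,0,-0.059]],[[230,-19.4,0],[0,0,-0.059]],[[230,-19.4,0],[0,0,-0.059]],[[230,-19.4,0],[0,0,-0.059]]])

```text
t: 10.65
ee_pos: [0.4885, -0.0717, 0.097]
orientation: [0.712, 0.702, -0.001, 0.0]
contact_force: [-0.0, -1.2, -1.9]
gripper_width: 0.0584
finger_force: 44.5
```

```bash
python3 - <<'E'
from h import *
go(.489,-.0696,.040,-.7)
p=snap("top")
for k,z in dict(plain_c=.09,base_c=.021).items():
  for d in robot.masks_of(p,k)[:3]: print(k,round(d["score"],2),np.round(d["at"]),rect(p,d["mask"],z))
E
```

```text
shift [ 2.2  0.5 57. ] turn [-0.     0.002 -0.002] ee [ 0.4885 -0.0717  0.097 ] j7 0.61 t 10.65 F [-0.  -1.2 -1.9] w 0.0584
plain_c 0.69 [298. 388.] ((172.38253784179688, -285.1767578125), (149.59242248535156, 58.30435562133789), 16.18988037109375)
plain_c 0.6 [198. 333.] ((488.469482421875, -123.43023681640625), (63.5, 61.13352966308594), 88.52021026611328)
plain_c 0.57 [253. 433.] ((301.6609802246094, -423.5283203125), (59.31023406982422, 154.86790466308594), 32.30108642578125)
base_c 0.83 [275. 207.] ((250.2922821044922, 265.2583312988281), (42.31891632080078, 62.833927154541016), 5.88563346862793)
base_c 0.47 [194. 335.] ((497.1407470703125, -126.15428161621094), (57.68976974487305, 58.19514083862305), 88.55518341064453)
```

Emit:
jog_arm(deltas=[[[1.5,0.5,20],[0,0,0]],[[1.5,0.5,40],[0,0,0]],[[1.5,0.5,50],[0,0,0]],[[1.5,0.5,54],[0,0,0]],[[1.5,0.5,56],[0,0,0]],[[1.5,0.5,56.5],[0,0,0]],[[1.5,0.5,56.5],[0,0,0]]])

```text
t: 11.5
ee_pos: [0.4896, -0.0687, 0.0413]
orientation: [0.712, 0.702, 0.0, 0.0]
contact_force: [-0.1, -0.2, -1.7]
gripper_width: 0.0587
finger_force: 44.5
```

Emit:
jog_arm(deltas=[[[0,0,0.7],[0,0,0]],[[0,0,1.4],[0,0,0]],[[0,0,1.4],[0,0,0]]])

```text
t: 11.8
ee_pos: [0.4895, -0.0684, 0.0398]
orientation: [0.712, 0.703, 0.0, 0.0]
contact_force: [-0.4, 1.0, 1.0]
gripper_width: 0.0579
finger_force: 44.9
```

Emit:
jog_arm(deltas=[[[0,0,0.8],[0,0,0]],[[0,0,0.8],[0,0,0]]])

```text
t: 12.0
ee_pos: [0.4894, -0.0684, 0.0397]
orientation: [0.712, 0.703, 0.001, 0.0]
contact_force: [-2.7, 0.1, 12.8]
gripper_width: 0.0586
finger_force: 45.9
```

Emit:
jog_arm(deltas=[[[0,0,0],[0,0,0]],[[0,0,0],[0,0,0]],[[0,0,0],[0,0,0]],[[0,0,-20],[0,0,0]],[[0,0,-60],[0,0,0]],[[0,0,-100],[0,0,0]],[[-20,0,-110],[0,0,0]],[[-20,0,-110],[0,0,0]],[[-20,0,-110],[0,0,0]]], fingers=0.97)

```text
t: 12.9
ee_pos: [0.4885, -0.0881, 0.1482]
orientation: [0.712, 0.702, 0.0, -0.0]
contact_force: [0.5, -0.4, -0.5]
gripper_width: 0.0826
finger_force: 0.0
```

```bash
python3 - <<'E'
from h import *
p=snap("wrist");save(p,"pics/w4.png")
for k in("plain_c","base_c"):
  for d in robot.masks_of(p,k)[:3]: print(k,round(d["score"],2),np.round(d["at"]),rect(p,d["mask"],.036),d["mask"].sum())
print(robot.sense()["ee_pos"])
E
```

```text
plain_c 0.96 [168. 321.] ((489.823974609375, -66.69200134277344), (160.32456970214844, 61.05115509033203), 89.08760070800781) 12432
plain_c 0.78 [358.  52.] ((197.74365234375, -269.6495056152344), (155.65464782714844, 62.2968635559082), 16.861587524414062) 3866
[ 0.48803161 -0.08746811  0.14739108]
```

View pics/w4.png

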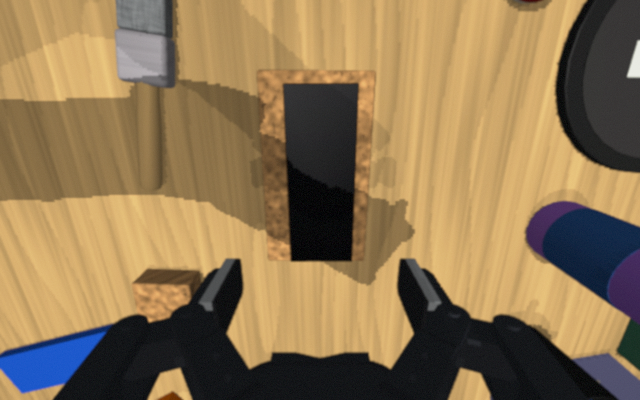

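The plain panel covers the base, black at (320,170), with no red showing. Now I go above the box.

```bash
python3 - <<'E'
from h import *
go(.50,.225,.29,93)
E
```

```text
shift [ 312.7    7.8 -142.3] turn [-3.000e-03  1.000e-03  1.506e+00] ee [ 0.488  -0.0875  0.1474] j7 0.59 t 13.05 F [-0.5  0.2  0.1] w 0.0826
```

Emit:
jog_arm(deltas=[[[0,0,-48],[0,0,-0.14]],[[15,0,-95],[0,0,-0.28]],[[50,1,-125],[0,0,-0.42]],[[95,2,-142],[0,0,-0.56]],[[140,3,-142],[0,0,-0.7]],[[185,4,-142],[0,0,-0.84]],[[225,5,-142],[0,0,-0.98]],[[265,6,-142],[0,0,-1.12]],[[300,7,-142],[0,0,-1.26]],[[312,8,-142],[0,0,-1.4]]], fingers=1)

```text
t: 14.05
ee_pos: [0.4993, 0.2289, 0.2891]
orientation: [0.086, 0.996, 0.001, -0.001]
contact_force: [-0.9, -0.6, -0.8]
gripper_width: 0.0854
finger_force: 0.0
```

Emit:
jog_arm(deltas=[[[0,0,0],[0,0,-0.13]],[[0,0,0],[0,0,-0.235]],[[0,0,0],[0,0,-0.235]],[[0,0,0],[0,0,-0.235]]])

```text
t: 14.45
ee_pos: [0.5005, 0.2234, 0.2898]
orientation: [-0.024, 1.0, -0.0, -0.001]
contact_force: [-0.2, 0.7, 0.2]
gripper_width: 0.0856
finger_force: 0.0
```

```bash
python3 - <<'E'
from h import *
p=snap("wrist");save(p,"pics/w5.png")
print(np.round(robot.sense()["ee_pos"],4))
for d in robot.masks_of(p,"picture_c")[:3]: print(round(d["score"],2),np.round(d["at"]),rect(p,d["mask"],.021))
for d in robot.tip_of(p,"cover_bar")[:1]: print(round(d["score"],2),np.round(d["at"]),at_z(p,d["at"],.187))
go(.5,.225,.29,93)
E
```

```text
[0.5006 0.2233 0.29  ]
0.79 [183. 329.] ((528.7977294921875, 235.26937866210938), (161.5946807861328, 60.5328369140625), 7.599292278289795)
0.93 [282. 441.] [0.56995475 0.34244899 0.187     ]
shift [0.7 1.7 0.3] turn [-0.    -0.001 -0.003] ee [0.5008 0.2233 0.2903] j7 1.22 t 14.6 F [-0.3  1.1 -0.4] w 0.0851
```

View pics/w5.png

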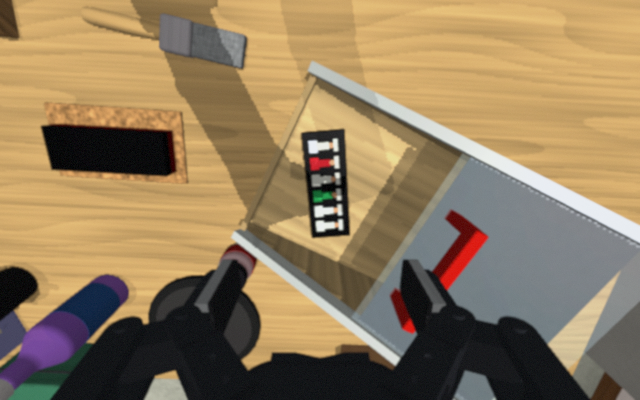

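The cover is up, with the bar at (440,280). The picture panel lies open at (325,183), figures up, and measures 161×60 mm. I move over it for a close look.

```bash
python3 - <<'E'
from h import *
go(.5288,.2353,.17,97.3)
E
```

```text
shift [-28.6  10.6 120.3] turn [-0.    -0.001 -0.078] ee [0.5008 0.2233 0.2903] j7 1.22 t 14.6 F [-0.3  1.1 -0.4] w 0.0851
```

Emit:
jog_arm(deltas=[[[-15,5,35],[0,0,-0.04]],[[-28,10,75],[0,0,-0.078]],[[-28,10,110],[0,0,-0.078]],[[-28,10,120],[0,0,-0.078]],[[-28,10,120],[0,0,-0.078]],[[-28,10,120],[0,0,-0.078]]])

```text
t: 15.2
ee_pos: [0.5292, 0.2351, 0.172]
orientation: [-0.064, 0.998, 0.0, 0.001]
contact_force: [0.5, 0.5, 0.4]
gripper_width: 0.0855
finger_force: 0.0
```

```bash
python3 - <<'E'
from h import *
p=snap("wrist")
print(np.round(robot.sense()["ee_pos"],4))
for d in robot.masks_of(p,"picture_c")[:2]:
    r=rect(p,d["mask"],.021);print(round(d["score"],2),np.round(d["at"]),r)
go(r[0][0]/1000,r[0][1]/1000,.024,97.3)
E
```

```text
[0.5295 0.2353 0.1725]
0.77 [183. 322.] ((528.6919555664062, 234.87518310546875), (157.96897888183594, 61.29645919799805), 7.345849514007568)
0.54 [281. 565.] ((625.006591796875, 582.71435546875), (377.9453125, 205.94700622558594), 60.53825378417969)
shift [-138.8  332.1  149.5] turn [0.001 0.004 0.001] ee [0.5296 0.2353 0.1726] j7 1.31 t 15.3 F [ 0.1  0.4 -0.8] w 0.0852
```

Emit:
jog_arm(deltas=[[[0.8,0,40],[0,0,0]],[[0.8,0,80],[0,0,0]],[[0.8,0,115],[0,0,0]],[[0.8,0,135],[0,0,0]],[[0.8,0,145],[0,0,0]],[[0.8,0,147.5],[0,0,0]],[[0.8,0,147.5],[0,0,0]],[[0.8,0,147.5],[0,0,0]]])

```text
t: 16.1
ee_pos: [0.5287, 0.2352, 0.0246]
orientation: [-0.065, 0.998, 0.001, 0.001]
contact_force: [0.4, 0.0, -0.3]
gripper_width: 0.0851
finger_force: 0.0
```

Emit:
jog_arm(deltas=[[[0,0,0],[0,0,0]],[[0,0,0],[0,0,0]],[[0,0,0],[0,0,0]],[[0,0,0],[0,0,0]]], fingers=0.3, newtons=25)

```text
t: 16.5
ee_pos: [0.5281, 0.2349, 0.0241]
orientation: [-0.065, 0.998, 0.0, 0.001]
contact_force: [-1.3, -0.3, 4.7]
gripper_width: 0.0593
finger_force: 26.2
```

Emit:
jog_arm(deltas=[[[0,0,0],[0,0,0]],[[0,0,-15],[0,0,0]],[[0,0,-45],[0,0,0]],[[0,0,-85],[0,0,0]],[[0,0,-120],[0,0,0]],[[0,0,-140],[0,0,0]],[[0,0,-140],[0,0,0]]], newtons=40)

```text
t: 17.2
ee_pos: [0.5296, 0.2355, 0.1671]
orientation: [-0.064, 0.998, 0.001, 0.003]
contact_force: [-0.0, 0.1, -1.5]
gripper_width: 0.0583
finger_force: 44.3
```

```bash
python3 - <<'E'
from h import *
p=snap("top")
for k in("plain_c","base_c"):
  for d in robot.masks_of(p,k)[:4]: print(k,round(d["score"],2),np.round(d["at"]),rect(p,d["mask"],.036),d["mask"].sum())
i=p["img"][150:240,260:370,::-1]
q=snap("scene")["img"][170:250,270:360,::-1]
cv2.imwrite("pics/t2.png",np.hstack([cv2.resize(i,(440,360),interpolation=2),cv2.resize(q,(360,360),interpolation=2)]))
go(.4898,-.0667,.164,-.9)
E
```

```text
plain_c 0.97 [300. 390.] ((168.17047119140625, -296.07568359375), (158.4737091064453, 64.7486801147461), 15.88486099243164) 1079
plain_c 0.8 [252. 431.] ((301.745849609375, -441.635498046875), (59.91767501831055, 159.3641357421875), 32.739566802978516) 952
plain_c 0.64 [195. 311.] ((489.11181640625, -68.63973999023438), (62.42151641845703, 158.72915649414062), 0.030064843595027924) 996
shift [  75.3 -293.7   -1.6] turn [ 1.000e-03 -3.000e-03 -1.426e+00] ee [0.5266 0.2343 0.162 ] j7 1.31 t 17.4 F [-0.6 -0.8 -1.5] w 0.0581
```

View pics/t2.png

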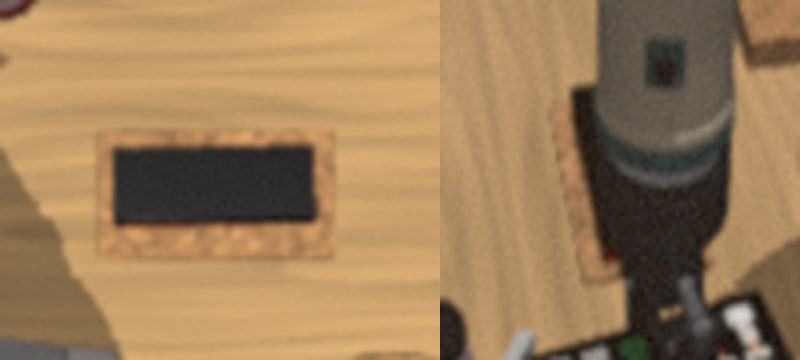

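The top crop shows the black panel at (215,185), flush on the base with only a thin red line at its near edge. Now I carry the picture panel over.

Emit:
jog_arm(deltas=[[[10,-40,0],[0,0,0]],[[20,-85,0],[0,0,0]],[[32,-130,0],[0,0,0.14]],[[44,-170,0],[0,0,0.28]],[[54,-210,0],[0,0,0.42]],[[62,-245,0],[0,0,0.56]],[[70,-275,0],[0,0,0.7]],[[75,-292,0],[0,0,0.84]],[[76,-295,0],[0,0,0.98]],[[76,-295,0],[0,0,1.12]]])

```text
t: 18.4
ee_pos: [0.489, -0.069, 0.1619]
orientation: [0.479, 0.878, -0.001, -0.001]
contact_force: [0.0, 0.8, -1.1]
gripper_width: 0.0584
finger_force: 44.3
```

Emit:
jog_arm(deltas=[[[0,0,0],[0,0,0.14]],[[0,0,0],[0,0,0.28]],[[0,0,0],[0,0,0.42]],[[0,0,0],[0,0,0.56]],[[0,0,0],[0,0,0.595]],[[0,0,0],[0,0,0.595]],[[0,0,0],[0,0,0.595]]])

```text
t: 19.1
ee_pos: [0.4899, -0.0676, 0.1626]
orientation: [0.712, 0.703, -0.0, -0.0]
contact_force: [-0.3, 0.1, -1.6]
gripper_width: 0.0583
finger_force: 44.3
```

```bash
python3 - <<'E'
from h import *
E=[]
for _ in range(5):
    p=snap("wrist");E.append(robot.sense()["ee_pos"])
print(np.round(E,4))
for d in robot.masks_of(p,"picture_c")[:1]:
    z=np.mean(E,0)[2]-.0245+.021
    r=rect(p,d["mask"],z);print(round(d["score"],2),r)
go(.4898,-.068,.0555,-.9)
E
```

```text
[[ 0.49   -0.0676  0.1628]
 [ 0.4901 -0.0676  0.1629]
 [ 0.4902 -0.0677  0.163 ]
 [ 0.4902 -0.0677  0.1631]
 [ 0.4902 -0.0677  0.1631]]
0.59 ((490.4822082519531, -57.412254333496094), (139.3311767578125, 59.70026779174805), 89.27787780761719)
shift [ -0.3  -0.4 107.7] turn [ 0.    -0.     0.001] ee [ 0.4902 -0.0677  0.1632] j7 0.58 t 19.4 F [-0.7 -0.5 -1. ] w 0.0584
```

Emit:
jog_arm(deltas=[[[0,-0.5,25],[0,0,0]],[[0,-0.5,55],[0,0,0]],[[0,-0.5,80],[0,0,0]],[[0,-0.5,95],[0,0,0]],[[0,-0.5,102],[0,0,0]],[[0,-0.5,105],[0,0,0]],[[0,-0.5,106.5],[0,0,0]],[[0,-0.5,106.5],[0,0,0]],[[0,-0.5,106.5],[0,0,0]]])

```text
t: 20.3
ee_pos: [0.4902, -0.0677, 0.0572]
orientation: [0.712, 0.702, 0.0, 0.0]
contact_force: [-0.1, -0.2, -2.1]
gripper_width: 0.0585
finger_force: 44.3
```

Emit:
jog_arm(deltas=[[[0,0,0.7],[0,0,0]],[[0,0,1.4],[0,0,0]],[[0,0,1.4],[0,0,0]]])

```text
t: 20.6
ee_pos: [0.4897, -0.0676, 0.0553]
orientation: [0.712, 0.702, 0.0, -0.0]
contact_force: [0.1, 0.5, -0.8]
gripper_width: 0.0584
finger_force: 44.3
```

Emit:
jog_arm(deltas=[[[0,0,0.7],[0,0,0]],[[0,0,1],[0,0,0]],[[0,0,1],[0,0,0]]])

```text
t: 20.9
ee_pos: [0.4898, -0.0676, 0.0543]
orientation: [0.712, 0.702, 0.0, -0.0]
contact_force: [-0.3, -0.1, 1.6]
gripper_width: 0.0586
finger_force: 44.6
```

Contact, so I press slightly, release and retreat.

Emit:
jog_arm(deltas=[[[0,0,0.6],[0,0,0]],[[0,0,0.6],[0,0,0]]])

```text
t: 21.1
ee_pos: [0.4898, -0.0676, 0.0543]
orientation: [0.712, 0.702, 0.0, -0.0]
contact_force: [-1.0, 0.9, 9.6]
gripper_width: 0.0584
finger_force: 45.3
```

Emit:
jog_arm(deltas=[[[0,0,0],[0,0,0]],[[0,0,0],[0,0,0]],[[0,0,0],[0,0,0]],[[0,0,-20],[0,0,0]],[[0,0,-60],[0,0,0]],[[-10,0,-100],[0,0,0]],[[-20,0,-110],[0,0,0]],[[-20,0,-110],[0,0,0]],[[-20,0,-110],[0,0,0]]], fingers=0.97)

```text
t: 22.0
ee_pos: [0.4889, -0.0871, 0.1628]
orientation: [0.712, 0.702, -0.0, -0.001]
contact_force: [0.1, 0.2, -0.6]
gripper_width: 0.0827
finger_force: 0.0
```

```bash
python3 - <<'E'
from h import *
p=snap("wrist")
for d in robot.masks_of(p,"picture_c")[:1]: print(round(d["score"],2),rect(p,d["mask"],.051))
go(.49,-.25,.25,-.9)
E
```

```text
0.69 ((489.9329833984375, -67.58623504638672), (158.330322265625, 59.46068572998047), 89.2324447631836)
shift [-163.1    3.7  -88.1] turn [-0.003 -0.001  0.001] ee [ 0.4884 -0.0867  0.1621] j7 0.62 t 22.1 F [-0.7 -0.4 -0.9] w 0.0829
```

Emit:
jog_arm(deltas=[[[45,0,-20],[0,0,0]],[[90,0,-20],[0,0,0]],[[135,0,-20],[0,0,0]],[[175,0,-20],[0,0,0]],[[187,0,-20],[0,0,0]],[[187,0,-20],[0,0,0]],[[187,0,-20],[0,0,0]]])

```text
t: 22.8
ee_pos: [0.4918, 0.098, 0.183]
orientation: [0.713, 0.701, -0.001, 0.0]
contact_force: [-0.2, -1.0, -0.1]
gripper_width: 0.0827
finger_force: 0.0
```

```bash
python3 - <<'E'
from h import *
p=snap("wrist");print(robot.sense()["ee_pos"])
from numpy.linalg import inv
M=inv(p["cam_to_world"]);K=np.array(p["K"])
def px(P):
    c=(M@np.r_[P,1])[:3];u=c[:2]/c[2];u=u*(1+p["k1"]*(u@u));return u[0]*K[0,0]+K[0,2],u[1]*K[1,1]+K[1,2]
c0=np.array(px([.49,.012,.03])).astype(int);print(c0)
i=p["img"][:,:,::-1];a,b=max(c0[1]-60,0),max(c0[0]-80,0)
cv2.imwrite("pics/w6.png",cv2.resize(i[a:a+120,b:b+160],None,fx=5,fy=5,interpolation=cv2.INTER_CUBIC));print(a,b)
for z in(.006,.021,.036,.051): print(z,np.round(px([.46,.0125,z])-np.array([b,a]),1)*5,np.round(px([.52,.0125,z])-np.array([b,a]),1)*5)
E
```

```text
[0.49201473 0.09729086 0.1832246 ]
[319 263]
203 239
0.006 [277.  250.5] [524.5 247. ]
0.021 [271.5 282.5] [530. 279.]
0.036 [265.5 317.5] [535.5 314. ]
0.051 [259. 356.] [541.5 352.5]
```

View pics/w6.png

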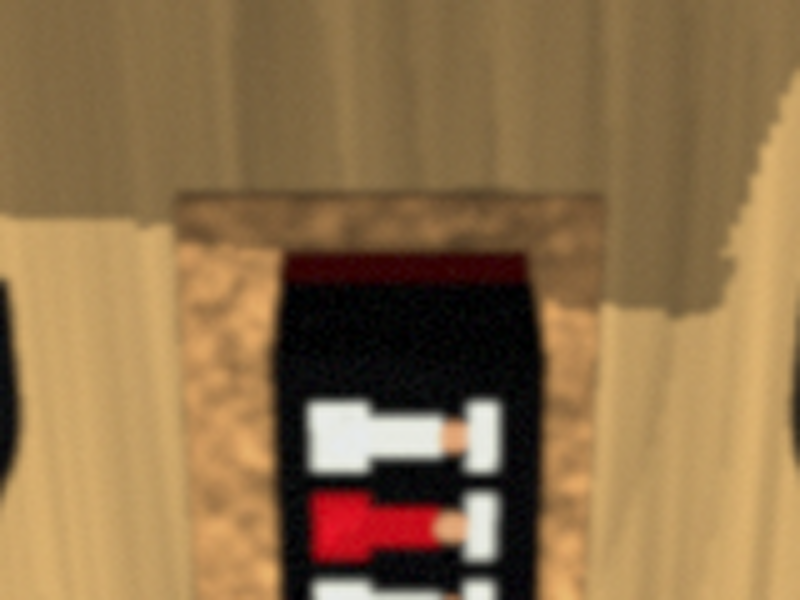

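The crop shows the stack's end: red base edge at rows 253–284, black panels above it, figures up. The layers line up within about 1 mm.

```bash
python3 -c "
from h import *
print(robot.job_done())"
```

```text
the job is handed in; nothing more can be done
None
```

The job is handed in with no verdict returned: plain panel then picture panel, figures up, on the unmoved base; edges within about 1 mm, cover about 0.19 m up, bystanders untouched, 23 s used.

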